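# Start the pour timers of three filled moulds in order

## Task

The moulds have just been filled: start their timers in the order of pouring by lightly pressing down, with a fingertip, the plunger of the timer in front of the tall mould, then the one in front of the round mould, then the one in front of the long low mould, each all the way down. Leave every timer standing where it is without picking it up or pushing it about, do not press the spare timer that has no mould, and leave the moulds and everything else alone.

Things in the scene. Friction and masses are not known exactly. Their poses are not given: they have to be found in the camera images.
- mould_tall: Filled casting mould, a tall square wooden block 80 x 80 mm, 110 mm high, steel bands, a round white pour hole on top. Loose, 1 kg. Origin: centre of its underside, z up; its -x side faces roughly to the robot.
- mould_round: Filled casting mould, a wooden drum 110 mm across (113 over its band), 60 mm high, white plaster on top. Loose, 0.9 kg. Origin: centre of its underside, z up.
- mould_long: Filled casting mould, a long low wooden frame 100 mm in its x, 160 mm in its y, 40 mm high, white plaster on top. Loose, 1 kg. Origin: centre of its underside, z up.
- timer_tall: Pour timer of the tall mould, standing on the table 105 to 125 mm (centre to centre) in front of it, on the robot's side, up to about 35 mm to one side. Loose white plastic puck, 68 mm across, 32 mm high, about 0.16 kg, with a grey mushroom-shaped plunger on its top centre. All four timers look the same. Origin: centre of its underside, z up.
- timer_round: Pour timer of the round mould, standing on the table 105 to 125 mm (centre to centre) in front of it, on the robot's side, up to about 35 mm to one side. Loose white plastic puck, 68 mm across, 32 mm high, about 0.16 kg, with a grey mushroom-shaped plunger on its top centre. All four timers look the same. Origin: centre of its underside, z up.
- timer_long: Pour timer of the long low mould, standing on the table 105 to 125 mm (centre to centre) in front of it, on the robot's side, up to about 35 mm to one side. Loose white plastic puck, 68 mm across, 32 mm high, about 0.16 kg, with a grey mushroom-shaped plunger on its top centre. All four timers look the same. Origin: centre of its underside, z up.
- timer_spare: Fourth timer, just like the others, near the table's right side (-y), with no mould behind it: not in use, not to be pressed. Origin: centre of its underside, z up.
- plunger_tall (a joint): How far the plunger of timer_tall is pressed down: 0 m up (as at the start), 0.008 m fully down at a hard stop. It takes about 3 N to move and stays where it is pushed. The finger presses it through its sprung cap, which gives by 0.67 mm per newton (up to 10 mm, at 15 N) and springs back when released.
- top_tall (a point): Centre of the flat top of the sprung cap on the plunger of timer_tall, which moves with it: a level grey disc 40 mm across and 8 mm thick, on a 24 mm steel stem. It is 58 mm above the table when up, and 50 mm with the plunger fully down and the finger off. A finger has to push the top down to about 48 mm (3 N) to get the plunger fully down; at 40 mm (15 N) nothing gives any more.
- plunger_round (a joint): How far the plunger of timer_round is pressed down: 0 m up (as at the start), 0.008 m fully down at a hard stop. It takes about 3 N to move and stays where it is pushed. The finger presses it through its sprung cap, which gives by 0.67 mm per newton (up to 10 mm, at 15 N) and springs back when released.
- top_round (a point): Centre of the flat top of the sprung cap on the plunger of timer_round, which moves with it: a level grey disc 40 mm across and 8 mm thick, on a 24 mm steel stem. It is 58 mm above the table when up, and 50 mm with the plunger fully down and the finger off. A finger has to push the top down to about 48 mm (3 N) to get the plunger fully down; at 40 mm (15 N) nothing gives any more.
- plunger_long (a joint): How far the plunger of timer_long is pressed down: 0 m up (as at the start), 0.008 m fully down at a hard stop. It takes about 3 N to move and stays where it is pushed. The finger presses it through its sprung cap, which gives by 0.67 mm per newton (up to 10 mm, at 15 N) and springs back when released.
- top_long (a point): Centre of the flat top of the sprung cap on the plunger of timer_long, which moves with it: a level grey disc 40 mm across and 8 mm thick, on a 24 mm steel stem. It is 58 mm above the table when up, and 50 mm with the plunger fully down and the finger off. A finger has to push the top down to about 48 mm (3 N) to get the plunger fully down; at 40 mm (15 N) nothing gives any more.
- plunger_spare (a joint): How far the plunger of timer_spare is pressed down: 0 m up (as at the start), 0.008 m fully down at a hard stop. It takes about 3 N to move and stays where it is pushed. The finger presses it through its sprung cap, which gives by 0.67 mm per newton (up to 10 mm, at 15 N) and springs back when released.
- mixing_bowl: Dark rubber mixing bowl, 130 mm across, 85 mm high, on the left. Bystander. Origin: centre of its underside.
- spoon: Steel spoon lying near the robot, in front of the timers. Bystander. Lies along its own x, about along the table's y.
- small_cast: Small turned plaster cast, 32 mm across, 42 mm high, between two of the timer places on the left (+y). Bystander. Origin: centre of its underside.
- plaster_lump: Small lump of plaster, 32 mm across, 24 mm high, between two of the timer places on the right (-y). Bystander. Origin: centre of its underside.
- square_cast: Square plaster cast of a stoppered bottle, 50 x 50 mm, 98 mm high, on the right. Bystander. Origin: centre of its underside.
Mind the look-alikes: they are no part of the job. What is shaped like the timer_round but yellow is not meant.

How it is judged:
On the way, in this order (a step that is already met when the one before it is completed fails the run):
1. the plunger of the tall mould's timer is pressed down (value of joint plunger_tall above 0.0055 m), for 0.1 s.
2. the plunger of the round mould's timer is pressed down (value of joint plunger_round above 0.0055 m), for 0.1 s.
3. the plunger of the long low mould's timer is pressed down (value of joint plunger_long above 0.0055 m), for 0.1 s.
At the end, for the whole second after the job is handed in: The plungers of the three moulds' timers are down by more than 5.5 of their 8 mm, pressed in the order tall, round, long; the spare's is up (under 3 mm); all timers stand upright at rest within 20 mm of where they stood, and moulds and bystanders are within 20 mm of their places (value of joint each of plunger_tall, plunger_round, plunger_long above 0.0055 m and value of joint plunger_spare below 0.003 m and distance of each of timer_tall, timer_round, timer_long, timer_spare, mould_tall, mould_round, mould_long, mixing_bowl, spoon, small_cast, plaster_lump, square_cast from where it was at the start of the episode below 0.02 m and height (world z) of each of timer_tall, timer_round, timer_long, timer_spare below 0.006 m and angle between each of timer_tall, timer_round, timer_long, timer_spare's own z axis and vertical below 0.1 rad and linear speed of each of timer_tall, timer_round, timer_long, timer_spare below 0.02 m/s); the robot touches nothing.
It fails at once if a timer is pressed out of order (round before tall, or long before round) ((value of joint plunger_round above 0.003 m and value of joint plunger_tall below 0.0055 m) or (value of joint plunger_long above 0.003 m and value of joint plunger_round below 0.0055 m)).
It fails at once if the spare timer is pressed (value of joint plunger_spare above 0.003 m).
It fails at once if a timer is pressed hard (over 25 N) (contact force between any of the arm, the fingers and timer_tall above 25 N or contact force between any of the arm, the fingers and timer_round above 25 N or contact force between any of the arm, the fingers and timer_long above 25 N or contact force between any of the arm, the fingers and timer_spare above 25 N).
It fails at once if a timer is lifted by more than 6 mm, tipped over 0.2 rad or shifted by more than 20 mm (height (world z) of any of timer_tall, timer_round, timer_long, timer_spare above 0.006 m or angle between any of timer_tall, timer_round, timer_long, timer_spare's own z axis and vertical above 0.2 rad or distance of any of timer_tall, timer_round, timer_long, timer_spare from where it was at the start of the episode above 0.02 m).
It fails at once if a mould or bystander is shifted by more than 20 mm (distance of any of mould_tall, mould_round, mould_long, mixing_bowl, spoon, small_cast, plaster_lump, square_cast from where it was at the start of the episode above 0.02 m).
It also fails if it takes over 45 s, if anything falls off the work surface, if the arm or the gripper's body presses on something with over 40 N, if the wrist force passes 120 N, or if a joint passes its speed limit or range.

## Robot

A 6-joint arm with a two-finger parallel gripper is mounted at the origin on the work surface. World frame = base frame: x ahead of the robot, y to its left, z up, the work surface at z = 0. Lengths are in m, angles in rad, forces in N, time in s.
With the tool pointing down it reaches from about 0.35 to 0.85 m from the base axis. Payload 8.1 kg.
Tool frame: the origin (TCP) lies at the very end of the fingers, on their centre line; the grasp point (between the pads) lies 19 mm behind it; z points along the fingers, y is the line along which they close (so a half turn about z gives the same grasp; the last joint's range is limited). The gripper opens to 93 mm and grips with 3 to 60 N. Pads are 15 mm wide; open, the fingers measure 128 mm over their backs; the gripper's body (75 mm by 188 mm) begins 65 mm behind the grasp point.
Start: joints at [-1.393, 0.13, 1.488, -0, 1.523, -0.085], TCP at [0.156, -0.579, 0.219] pointing down, gripper open.
Joint ranges: [-2.96, 2.96], [-0.89, 2.26], [0.02, 2.5], [-1.34, 4.48], [0, 2.73], [-2.66, 2.66]. Speed limits (rad/s): [2.39, 2.39, 2.79, 3.14, 3.14, 3.14].

## Interface

Orientations are given as a rotation vector (axis times angle).
In Python, from plant import robot, imaging gives the robot as it stands.
- The arm moves only by the tool jog_arm, never from a script. Its argument "rows" is a list of rows, each a list of 2 entries, a list of its own where there are three numbers: the shift along the tool's x, y, z each as a share of 0.2 m, from -1 to 1, then the turn, a rotation vector about the tool's x, y, z each as a share of pi/2 rad, from -1 to 1. A call has 1 to 5 rows; each row is the pose to reach, as a shift and turn from the pose commanded when the call began, along the tool's axes at that moment; what a row does not reach only later rows make up. A row lasts 1/10 s, in which the tool goes at most 50 mm and 8.59 degrees, less where a joint would pass 70% of its speed; a pose out of reach is approached as far as the arm can. A call with a number of a shift or a turn outside -1 to 1 is refused whole. A call with a gripper value outside its range is refused whole. "hand" is the closure, from -1 (fully open) to 1 (shut), set as the call begins (left out, the last holds). The fingers move at their own pace and stop on an object; "squeeze" is the grip in N (left out, the last holds). Time passes only in rows, so rows that repeat a pose let the fingers close. It gives the time, the measured TCP pose, the force, the opening and the grip force at its end, in the units of the state.
- robot.read_state(): the state, without advancing time (a new reading comes with each control period).
- imaging.read_camera(name): name is "side" or "top" or "wrist"; returns a dict with "frame" (400x640x3 uint8, red, green, blue), "vertical_fov" (degrees; the focal length in pixels is half the picture's height over the tangent of half this angle, whatever the lens; pixels are square), "cx", "cy" (the principal point, pixels), "R" (3x3) and "t" (3): a world point X has camera coordinates R X + t. Camera axes: x right, y down, z forward; pixel columns grow to the right and rows downward; lengths in m; the calibration is good to about 2 mm. The wrist camera is an equidistant fisheye: a pixel r from the principal point sees the ray r / f radians off the axis. A picture is of the moment at which its call begins. There is no depth.
- robot.close_job(): hands the job in; it is judged then, once.
The state is a dict: "t": time; "q": joint angles; "dq": joint speeds; "joint_torque": joint torques, N m; "tool_pos": TCP position; "orientation": TCP orientation; "force": force on the tool from outside, world axes, zero at the start; "wrist_torque": the same for the moment, N m; "opening": finger opening in m; "gripper_force": force on a finger pad.
Only numpy, scipy, OpenCV 4.12 (cv2) and the standard library are available. Lean on these libraries where they do the work, as an engineer would, in place of code of your own. Each camera call takes 0.05 s, during which the arm holds its last target. There are 200 camera calls.

## Working session

There is one attempt and no reset: what is moved stays moved. The work goes in short steps, Python scripts to look and compute and a tool call to move; the robot and the scene stay as the last step left them, time stands still between calls to the robot, and variables do not carry over. Pictures are saved under pics/ and viewed, at most 10 in all, crops included, and the job is handed in when it is done.

Besides the shell and the picture viewer there is one more tool, called after ">>>" in YAML: its name, and indented under it one key for each argument. jog_arm: Moves the arm, as the interface text tells. Its arguments: {"type":"object","properties":{"rows":{"type":"array"},"hand":{"type":"number"},"squeeze":{"type":"number"}},"required":["rows"]}

```bash
mkdir -p pics; python3 - <<'E'
from plant import robot, imaging
import cv2,pickle
d={}
for n in("top","side"):
    c=imaging.read_camera(n); d[n]=c; cv2.imwrite(f"pics/{n}0.png",c["frame"][:,:,::-1])
    print(n,c["vertical_fov"],c["cx"],c["cy"],c["R"],c["t"])
pickle.dump(d,open("c0.pkl","wb"))
s=robot.read_state();print(s)
E
```

```text
top 53.826544135044664 315.32871336015063 203.4327294071735 [[ 0.01750651 -0.99976084  0.01310702]
 [-0.99900706 -0.01802744 -0.04074187]
 [ 0.04096842 -0.01238075 -0.99908373]] [-0.00701982  0.46639489  1.19581018]
side 52.07304462167614 315.3479711543296 198.51998548221397 [[-0.96935775 -0.24483727 -0.02000669]
 [-0.12622442  0.56630096 -0.81447567]
 [ 0.21074381 -0.78699297 -0.57985267]] [0.4773042  0.10884617 1.10920802]
{'t': 0.1, 'q': array([-1.39341830e+00,  1.31069529e-01,  1.48919498e+00, -1.92802392e-05,
        1.52300756e+00, -8.53732203e-02]), 'dq': array([-0.0006694 , -0.00155961, -0.00215491, -0.00113529, -0.0004497 ,
        0.00037321]), 'joint_torque': array([ 2.74489714e-03, -5.61340320e+01, -4.93096626e+01,  7.69887236e-02,
        2.91459798e-02, -6.68410939e-05]), 'tool_pos': array([ 0.15577961, -0.57887804,  0.21768847]), 'orientation': array([-3.11285788e+00, -4.11324266e-01,  1.51448976e-04]), 'force': array([-0.02573688,  0.19528945,  0.02364549]), 'wrist_torque': array([ 0.00735766, -0.02003319, -0.00246824]), 'gripper_force': 0.0, 'opening': 0.09305817892847157}
```

View pics/top0.png

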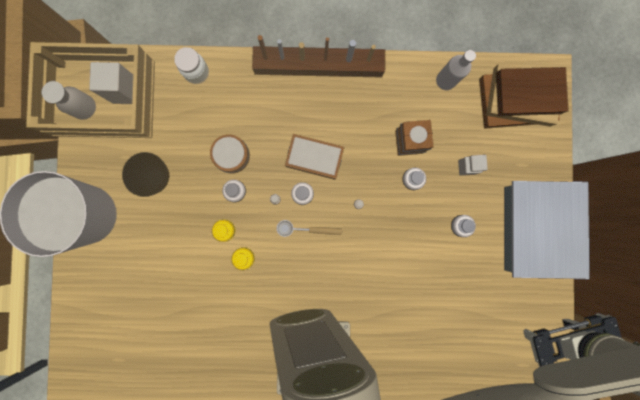

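View pics/side0.png

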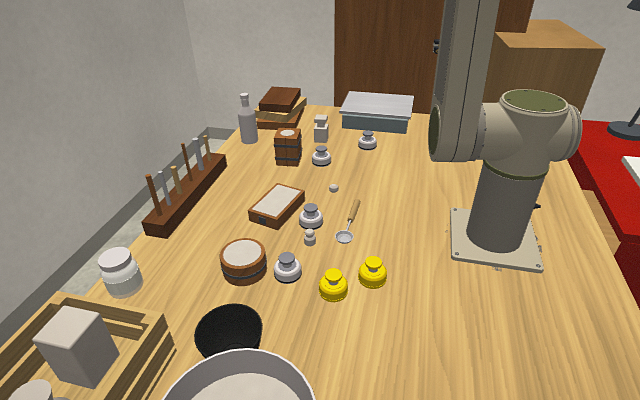

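The top view shows four white timers: (234,190) in front of the drum (229,153), (302,193) in front of the long frame (315,156), (415,178) in front of the tall block (417,136), and (464,226) with no mould behind it, which is the spare. The yellow look-alikes are at (223,231) and (243,259). The side view shows the same layout, with the timers at (288,266), (311,215), (321,155) and the spare at (368,140). Next I'll measure the caps and make a crop to confirm.

```bash
cat > h.py <<'E'
import numpy as np,cv2
def ray(c,u,v):
    f=200/np.tan(np.radians(c["vertical_fov"])/2)
    d=np.array([(u-c["cx"])/f,(v-c["cy"])/f,1.]); R=np.array(c["R"]);t=np.array(c["t"])
    return -R.T@t, R.T@d
def onz(c,u,v,z):
    o,d=ray(c,u,v); return o+d*(z-o[2])/d[2]
def proj(c,X):
    f=200/np.tan(np.radians(c["vertical_fov"])/2)
    p=np.array(c["R"])@X+np.array(c["t"]); return np.array([c["cx"]+f*p[0]/p[2],c["cy"]+f*p[1]/p[2]])
def cap(c,u,v,r):
    g=c["frame"].astype(int); V=g.max(2); S=V-g.min(2)
    y,x=np.mgrid[:400,:640]
    near=(x-u)**2+(y-v)**2<r*r
    m=(near&(S<30)&(V>95)&(V<175)).astype(np.uint8)
    n,l,st,ce=cv2.connectedComponentsWithStats(m)
    k=1+np.argmax(st[1:,4]); return ce[k],st[k],l==k
E
python3 - <<'E'
from h import *; import pickle
d=pickle.load(open("c0.pkl","rb"))
T={"round":(234,190,288,262),"long":(302,193,311,211),"tall":(415,178,321,152),"spare":(464,226,368,136)}
im=cv2.cvtColor(d["top"]["frame"],cv2.COLOR_RGB2BGR); si=cv2.cvtColor(d["side"]["frame"],cv2.COLOR_RGB2BGR)
for n,(a,b,e,f) in T.items():
    ce,st,m=cap(d["top"],a,b,12); X=onz(d["top"],*ce,.058)
    c2,s2,m2=cap(d["side"],e,f,14); 
    im[m]=(0,0,255)*1 if 0 else im[m]
    cv2.drawContours(im,cv2.findContours(m.astype(np.uint8),0,1)[0],-1,(0,0,255),1)
    cv2.drawContours(si,cv2.findContours(m2.astype(np.uint8),0,1)[0],-1,(0,0,255),1)
    print(n,ce.round(1),st,X.round(4),"r",np.hypot(*X[:2]).round(3),"side",c2.round(1),s2,"pred",proj(d["side"],X).round(1))
a=cv2.resize(im[120:250,210:490],None,fx=2.8,fy=2.8,interpolation=0)
cv2.imwrite("pics/crop.png",a)
cv2.imwrite("pics/crops.png",cv2.resize(si[125:290,220:390],None,fx=3.5,fy=3.5,interpolation=0))
E
```

```text
round [231.6 189.7] [223 183  17  15 194] [0.5003 0.2481 0.058 ] r 0.558 side [286.5 261.1] [278 252  18  20 252] pred [286.4 256.2]
long [301.7 192.7] [295 186  14  15 164] [0.4952 0.0424 0.058 ] r 0.497 side [310.1 206.9] [304 203  13   9  90] pred [310.2 206.8]
tall [416.  177.4] [409 171  16  14 178] [ 0.5467 -0.2942  0.058 ] r 0.621 side [321.5 161. ] [312 156  19   9  94] pred [320.6 148.4]
spare [466.4 225.7] [458 219  17  14 195] [ 0.4069 -0.4442  0.058 ] r 0.602 side [366.9 145. ] [359 141  17   8  80] pred [367.  133.1]
```

View pics/crop.png

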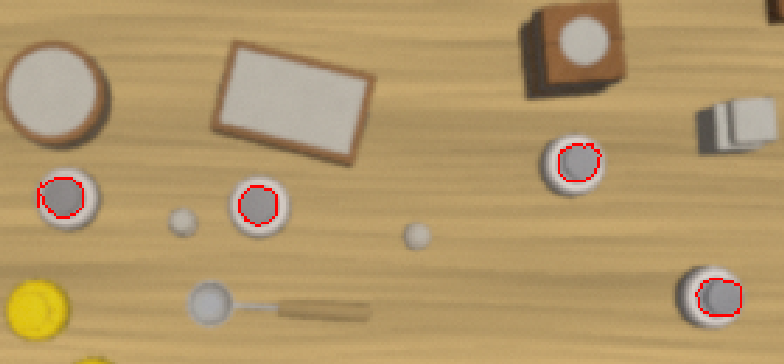

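View pics/crops.png

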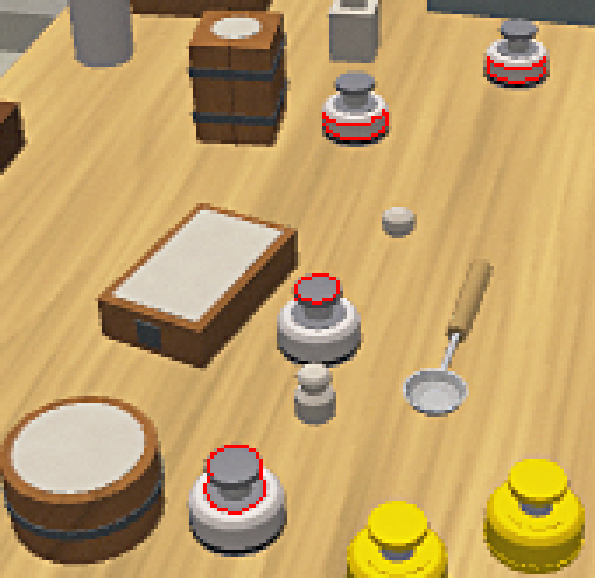

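The crops confirm it. The tall mould's timer is at top-view pixel (416.5,178), the round's at (232.5,190) and the long's at (302,193). Side-view predictions match the visible cap tops to about 1 px. The targets are tall (0.545,-0.296), round (0.499,0.246) and long (0.495,0.042).

```bash
cat > to.py <<'E'
import sys,numpy as np
from plant import robot
from scipy.spatial.transform import Rotation as Ro
s=robot.read_state(); R=Ro.from_rotvec(s["orientation"])
w=np.array([float(a) for a in sys.argv[1:4]])
d=R.inv().apply(w-s["tool_pos"]); print("t",s["t"],"pos",s["tool_pos"].round(4),"rotz",R.as_matrix()[:,2].round(3),"F",s["force"].round(2),"shares",(d/.2).round(3),"dist",np.linalg.norm(d).round(3))
E
python3 to.py 0.545 -0.296 0.215
```

```text
t 0.1 pos [ 0.1558 -0.5789  0.2177] rotz [-0.     0.002 -1.   ] F [-0.03  0.2   0.02] shares [ 2.247 -0.86   0.015] dist 0.481
```

>>> jog_arm:
  rows:
    - [[0.2,-0.08,0],[0,0,0]]
    - [[0.4,-0.16,0],[0,0,0]]
    - [[0.6,-0.24,0],[0,0,0]]
    - [[0.8,-0.32,0],[0,0,0]]
    - [[1.0,-0.4,0],[0,0,0]]
  hand: 1
  squeeze: 5

```text
t: 0.6
tool_pos: [0.3292, -0.4488, 0.2182]
orientation: [-3.114, -0.411, 0.0]
force: [-0.3, -0.2, -0.7]
opening: 0.0577
gripper_force: 0.0
```

>>> jog_arm:
  rows:
    - [[0.2,-0.08,0],[0,0,0]]
    - [[0.4,-0.16,0],[0,0,0]]
    - [[0.6,-0.24,0],[0,0,0]]
    - [[0.8,-0.32,0],[0,0,0]]
    - [[1.0,-0.4,0],[0,0,0]]

```text
t: 1.1
tool_pos: [0.5016, -0.3195, 0.2182]
orientation: [-3.114, -0.412, 0.001]
force: [0.6, -0.8, -0.8]
opening: 0.0177
gripper_force: 0.0
```

```bash
python3 to.py 0.545 -0.296 0.1
```

```text
t 1.1 pos [ 0.5016 -0.3195  0.2182] rotz [-0.001  0.    -1.   ] F [ 0.62 -0.76 -0.76] shares [ 0.24  -0.057  0.591] dist 0.128
```

>>> jog_arm:
  rows:
    - [[0.1,-0.03,0],[0,0,0]]
    - [[0.17,-0.045,0.1],[0,0,0]]
    - [[0.17,-0.045,0.3],[0,0,0]]
    - [[0.17,-0.045,0.5],[0,0,0]]
    - [[0.17,-0.045,0.5],[0,0,0]]

```text
t: 1.6
tool_pos: [0.527, -0.3003, 0.1111]
orientation: [-3.106, -0.411, 0.015]
force: [-0.7, 0.9, -0.4]
opening: 0.0005
gripper_force: 0.0
```

>>> jog_arm:
  rows:
    - [[0,0,0],[0,0,0]]
    - [[0,0,0],[0,0,0]]

```text
t: 1.8
tool_pos: [0.5323, -0.3045, 0.1214]
orientation: [3.112, 0.411, 0.004]
force: [0.8, -0.8, 0.4]
opening: 0.0006
gripper_force: 0.0
```

```bash
python3 to.py 0.545 -0.296 0.07; python3 - <<'E'
from plant import imaging,robot
import cv2
a=[cv2.cvtColor(imaging.read_camera(n)["frame"],cv2.COLOR_RGB2BGR) for n in("side","wrist")]
o=cv2.hconcat([cv2.resize(a[0][100:220,260:420],(480,360)),cv2.resize(a[1],None,fx=.5,fy=.5)[:360].copy() if 0 else cv2.resize(a[1][80:320,160:480],(320,240)).repeat(1,0) if 0 else cv2.resize(a[1],(320,360))])
cv2.imwrite("pics/hover.png",o)
E
```

```text
t 1.8 pos [ 0.5323 -0.3045  0.1214] rotz [ 0.003 -0.002 -1.   ] F [ 0.79 -0.84  0.38] shares [ 0.072 -0.025  0.257] dist 0.054
```

View pics/hover.png

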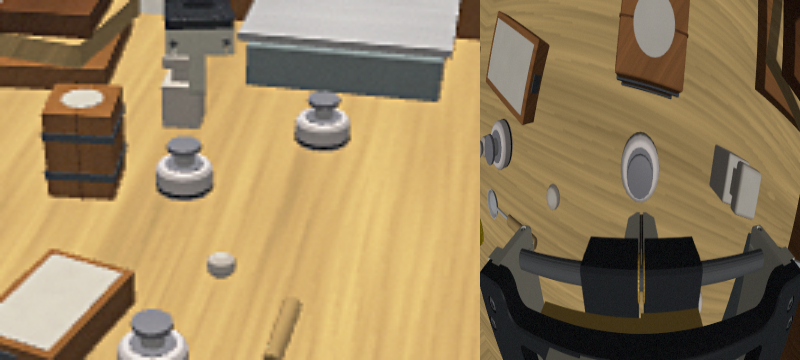

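The left half of the hover picture shows the fingers still above the tall timer's cap at (184,147). The right half (wrist) shows that cap in line with the closed fingers at column 641. I'll let the arm settle, then correct the remaining offset.

>>> jog_arm:
  rows:
    - [[0.06,-0.02,0.03],[0,0,0]]
    - [[0.06,-0.02,0.06],[0,0,0]]
    - [[0.06,-0.02,0.09],[0,0,0]]
    - [[0.06,-0.02,0.09],[0,0,0]]
    - [[0.06,-0.02,0.09],[0,0,0]]

```text
t: 2.4
tool_pos: [0.5412, -0.2963, 0.1]
orientation: [-3.114, -0.412, 0.001]
force: [0.3, 1.2, 0.7]
opening: 0.0007
gripper_force: 0.0
```

```bash
python3 to.py 0.545 -0.296 0.07
```

```text
t 2.4 pos [ 0.5412 -0.2963  0.1   ] rotz [-0.001  0.001 -1.   ] F [0.33 1.19 0.66] shares [0.019 0.004 0.15 ] dist 0.03
```

>>> jog_arm:
  rows:
    - [[0.01,0,0.04],[0,0,0]]
    - [[0.02,0,0.08],[0,0,0]]
    - [[0.02,0,0.12],[0,0,0]]
    - [[0.02,0,0.15],[0,0,0]]
    - [[0.02,0,0.15],[0,0,0]]

```text
t: 2.9
tool_pos: [0.5445, -0.2948, 0.0688]
orientation: [-3.113, -0.411, 0.003]
force: [0.1, -0.5, 0.1]
opening: 0.0004
gripper_force: 0.0
```

>>> jog_arm:
  rows:
    - [[0,0,0],[0,0,0]]
    - [[0,0,0],[0,0,0]]
    - [[0,0,0],[0,0,0]]

```text
t: 3.2
tool_pos: [0.5458, -0.2957, 0.0712]
orientation: [3.114, 0.411, 0.001]
force: [0.6, -0.4, 0.5]
opening: 0.0002
gripper_force: 0.0
```

>>> jog_arm:
  rows:
    - [[0,0,0.02],[0,0,0]]
    - [[0,0,0.04],[0,0,0]]
    - [[0,0,0.06],[0,0,0]]
    - [[0,0,0.08],[0,0,0]]
    - [[0,0,0.095],[0,0,0]]

```text
t: 3.7
tool_pos: [0.5454, -0.2954, 0.0513]
orientation: [-3.114, -0.412, 0.0]
force: [-1.2, 0.0, 3.2]
opening: -0.0
gripper_force: 1.4
```

>>> jog_arm:
  rows:
    - [[0,0,0.01],[0,0,0]]
    - [[0,0,0.02],[0,0,0]]
    - [[0,0,0.025],[0,0,0]]
    - [[0,0,0.025],[0,0,0]]
    - [[0,0,0.025],[0,0,0]]

```text
t: 4.2
tool_pos: [0.5455, -0.2954, 0.0469]
orientation: [-3.114, -0.412, 0.0]
force: [-2.3, 1.9, 4.9]
opening: 0.0005
gripper_force: 2.5
```

The tip is at 46.9 mm with 4.9 N, which matches the plunger being at its stop. Retracting.

>>> jog_arm:
  rows:
    - [[0,0,0.005],[0,0,0]]
    - [[0,0,0.005],[0,0,0]]
    - [[0,0,-0.05],[0,0,0]]
    - [[0,0,-0.2],[0,0,0]]
    - [[0,0,-0.4],[0,0,0]]

```text
t: 4.7
tool_pos: [0.5439, -0.2944, 0.1253]
orientation: [-3.111, -0.411, 0.006]
force: [-0.1, -0.4, -0.0]
opening: 0.0003
gripper_force: 0.0
```

>>> jog_arm:
  rows:
    - [[0,0,-0.15],[0,0,0]]
    - [[0,0,-0.25],[0,0,0]]
    - [[0,0,-0.25],[0,0,0]]
    - [[0,0,-0.25],[0,0,0]]

```text
t: 5.1
tool_pos: [0.5456, -0.2955, 0.1767]
orientation: [3.114, 0.412, 0.001]
force: [0.3, 1.3, -0.2]
opening: 0.0005
gripper_force: 0.0
```

```bash
python3 to.py 0.499 0.246 0.18;  python3 - <<'E'
from plant import imaging
import cv2
c=imaging.read_camera("side")["frame"]
cv2.imwrite("pics/aft1.png",cv2.resize(c[110:230,260:420,::-1],None,fx=4,fy=4))
E
```

```text
t 5.1 pos [ 0.5456 -0.2955  0.1767] rotz [ 0.001 -0.    -1.   ] F [ 0.3   1.31 -0.22] shares [ 0.478 -2.675 -0.018] dist 0.544
```

View pics/aft1.png

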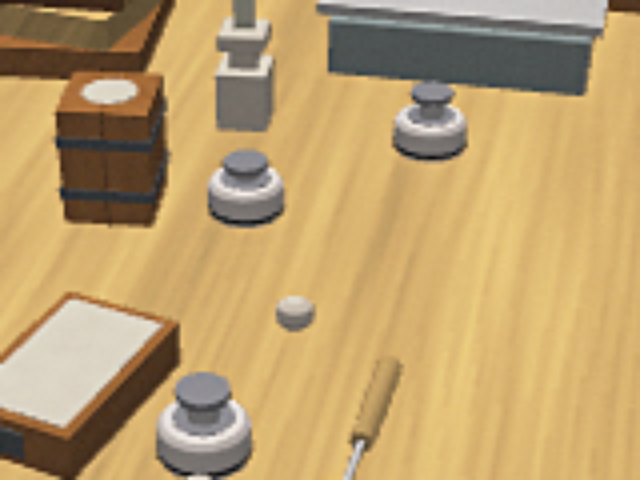

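The tall timer's cap at (246,163) now sits visibly lower on its body than the spare's at (432,95), and the timer hasn't moved. Now to the round timer.

>>> jog_arm:
  rows:
    - [[0.03,-0.18,0],[0,0,0]]
    - [[0.07,-0.38,0],[0,0,0]]
    - [[0.1,-0.58,0],[0,0,0]]
    - [[0.14,-0.79,0],[0,0,0]]
    - [[0.18,-1.0,0],[0,0,0]]

```text
t: 5.65
tool_pos: [0.5267, -0.0912, 0.1743]
orientation: [-3.113, -0.411, 0.005]
force: [1.1, -0.1, -0.1]
opening: 0.0003
gripper_force: 0.0
```

>>> jog_arm:
  rows:
    - [[0.03,-0.18,0],[0,0,0]]
    - [[0.07,-0.38,0],[0,0,0]]
    - [[0.1,-0.58,0],[0,0,0]]
    - [[0.14,-0.79,0],[0,0,0]]
    - [[0.18,-1.0,0],[0,0,0]]

```text
t: 6.15
tool_pos: [0.5095, 0.111, 0.1745]
orientation: [-3.115, -0.411, 0.005]
force: [1.1, 0.6, 0.0]
opening: 0.0005
gripper_force: 0.0
```

>>> jog_arm:
  rows:
    - [[0.03,-0.18,0],[0,0,0]]
    - [[0.07,-0.36,0],[0,0,0]]
    - [[0.1,-0.5,0],[0,0,0]]
    - [[0.12,-0.6,0],[0,0,0]]
    - [[0.12,-0.6,0],[0,0,0]]

```text
t: 6.65
tool_pos: [0.5014, 0.2336, 0.1743]
orientation: [3.114, 0.416, -0.006]
force: [-0.5, -0.6, -0.2]
opening: 0.0002
gripper_force: 0.0
```

>>> jog_arm:
  rows:
    - [[0,0,0],[0,0,0]]
    - [[0,0,0],[0,0,0]]
    - [[0,0,0],[0,0,0]]

```text
t: 6.95
tool_pos: [0.5031, 0.2306, 0.1762]
orientation: [3.114, 0.41, -0.001]
force: [0.2, -0.1, -0.0]
opening: 0.0005
gripper_force: 0.0
```

```bash
python3 to.py 0.499 0.246 0.10
```

```text
t 6.95 pos [0.5031 0.2306 0.1762] rotz [-0.001 -0.    -1.   ] F [ 0.15 -0.07 -0.04] shares [ 0.    -0.08   0.381] dist 0.078
```

>>> jog_arm:
  rows:
    - [[0,-0.04,0.08],[0,0,0]]
    - [[0,-0.08,0.16],[0,0,0]]
    - [[0,-0.08,0.26],[0,0,0]]
    - [[0,-0.08,0.36],[0,0,0]]
    - [[0,-0.08,0.42],[0,0,0]]

```text
t: 7.45
tool_pos: [0.4969, 0.2469, 0.089]
orientation: [3.114, 0.412, -0.007]
force: [0.4, 0.1, 0.1]
opening: 0.0007
gripper_force: 0.0
```

>>> jog_arm:
  rows:
    - [[0,0,0.03],[0,0,0]]
    - [[0,0,0.06],[0,0,0]]
    - [[0,0,0.1],[0,0,0]]
    - [[0,0,0.1],[0,0,0]]
    - [[0,0,0.1],[0,0,0]]

```text
t: 7.95
tool_pos: [0.4992, 0.2472, 0.0729]
orientation: [-3.114, -0.411, -0.001]
force: [0.5, -0.1, -0.2]
opening: 0.0007
gripper_force: 0.0
```

```bash
python3 to.py 0.499 0.246 0.046
```

```text
t 7.95 pos [0.4992 0.2472 0.0729] rotz [ 0.  0. -1.] F [ 0.52 -0.06 -0.24] shares [-0.002  0.005  0.135] dist 0.027
```

>>> jog_arm:
  rows:
    - [[0,0,0.02],[0,0,0]]
    - [[0,0,0.04],[0,0,0]]
    - [[0,0,0.06],[0,0,0]]
    - [[0,0,0.08],[0,0,0]]
    - [[0,0,0.1],[0,0,0]]

```text
t: 8.45
tool_pos: [0.499, 0.2471, 0.0525]
orientation: [3.114, 0.412, 0.0]
force: [-1.1, -1.1, 3.2]
opening: 0.0001
gripper_force: 1.5
```

>>> jog_arm:
  rows:
    - [[0,0,0.01],[0,0,0]]
    - [[0,0,0.02],[0,0,0]]
    - [[0,0,0.03],[0,0,0]]
    - [[0,0,0.03],[0,0,0]]
    - [[0,0,0.03],[0,0,0]]

```text
t: 8.95
tool_pos: [0.499, 0.2471, 0.0469]
orientation: [-3.115, -0.412, -0.0]
force: [-2.2, -1.4, 4.2]
opening: 0.0008
gripper_force: 2.5
```

The readings match the first press: 46.9 mm and 4.2 N, above the 3 N needed to move it. Holding briefly, then lifting and going to the long mould's timer.

>>> jog_arm:
  rows:
    - [[0,0,0.005],[0,0,0]]
    - [[0,0,0.005],[0,0,0]]
    - [[0,0,-0.05],[0,0,0]]
    - [[0,0,-0.2],[0,0,0]]
    - [[0,0,-0.4],[0,0,0]]

```text
t: 9.45
tool_pos: [0.497, 0.2464, 0.1255]
orientation: [3.113, 0.412, -0.008]
force: [0.7, 0.2, 0.7]
opening: 0.0002
gripper_force: 0.0
```

>>> jog_arm:
  rows:
    - [[0,0,-0.15],[0,0,0]]
    - [[0,0,-0.25],[0,0,0]]
    - [[0,0,-0.25],[0,0,0]]
    - [[0,0,-0.25],[0,0,0]]

```text
t: 9.85
tool_pos: [0.4991, 0.2472, 0.1768]
orientation: [-3.114, -0.412, -0.001]
force: [-0.1, -0.7, -0.7]
opening: 0.0007
gripper_force: 0.0
```

```bash
python3 to.py 0.495 0.042 0.176;  python3 - <<'E'
from plant import imaging
import cv2
c=imaging.read_camera("side")["frame"]
cv2.imwrite("pics/aft2.png",cv2.resize(c[180:300,220:380,::-1],None,fx=4,fy=4))
E
```

```text
t 9.85 pos [0.4991 0.2472 0.1768] rotz [ 0.001  0.    -1.   ] F [-0.13 -0.71 -0.72] shares [-0.286  0.985  0.004] dist 0.205
```

View pics/aft2.png

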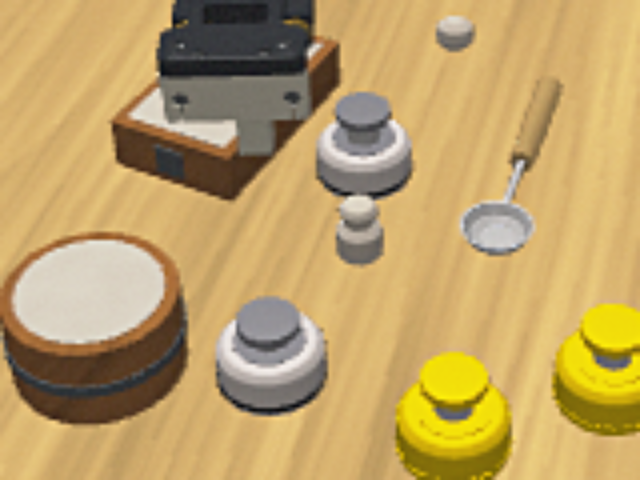

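The round timer's cap at (268,322) is now low on its body and the timer hasn't moved. The long mould's timer cap at (363,110) is still up.

>>> jog_arm:
  rows:
    - [[-0.06,0.2,0],[0,0,0]]
    - [[-0.12,0.4,0],[0,0,0]]
    - [[-0.18,0.6,0],[0,0,0]]
    - [[-0.24,0.8,0],[0,0,0]]
    - [[-0.285,0.985,0],[0,0,0]]

```text
t: 10.4
tool_pos: [0.4934, 0.0404, 0.1746]
orientation: [-3.114, -0.412, 0.005]
force: [1.4, 0.6, 0.0]
opening: 0.0007
gripper_force: 0.0
```

>>> jog_arm:
  rows:
    - [[0,0,0],[0,0,0]]
    - [[0,0,0.1],[0,0,0]]
    - [[0,0,0.2],[0,0,0]]
    - [[0,0,0.3],[0,0,0]]
    - [[0,0,0.38],[0,0,0]]

```text
t: 10.9
tool_pos: [0.4934, 0.0428, 0.0977]
orientation: [-3.114, -0.412, 0.006]
force: [-0.1, 0.1, 0.4]
opening: 0.0003
gripper_force: 0.0
```

>>> jog_arm:
  rows:
    - [[0,0,0.03],[0,0,0]]
    - [[0,0,0.06],[0,0,0]]
    - [[0,0,0.1],[0,0,0]]
    - [[0,0,0.1],[0,0,0]]
    - [[0,0,0.1],[0,0,0]]

```text
t: 11.4
tool_pos: [0.4953, 0.0421, 0.0809]
orientation: [3.114, 0.412, 0.0]
force: [-0.6, 0.1, 0.5]
opening: 0.001
gripper_force: 0.0
```

```bash
python3 to.py 0.495 0.042 0.046
```

```text
t 11.4 pos [0.4953 0.0421 0.0809] rotz [ 0.  0. -1.] F [-0.57  0.14  0.48] shares [-0.002  0.     0.175] dist 0.035
```

>>> jog_arm:
  rows:
    - [[0,0,0.03],[0,0,0]]
    - [[0,0,0.06],[0,0,0]]
    - [[0,0,0.09],[0,0,0]]
    - [[0,0,0.115],[0,0,0]]
    - [[0,0,0.135],[0,0,0]]

```text
t: 11.9
tool_pos: [0.4949, 0.042, 0.0532]
orientation: [-3.114, -0.412, 0.001]
force: [-1.9, -0.7, 3.3]
opening: 0.0005
gripper_force: 1.5
```

>>> jog_arm:
  rows:
    - [[0,0,0.01],[0,0,0]]
    - [[0,0,0.02],[0,0,0]]
    - [[0,0,0.035],[0,0,0]]
    - [[0,0,0.035],[0,0,0]]
    - [[0,0,0.035],[0,0,0]]

```text
t: 12.4
tool_pos: [0.4951, 0.0421, 0.0469]
orientation: [3.114, 0.412, -0.0]
force: [-2.7, -0.3, 4.8]
opening: 0.0006
gripper_force: 2.5
```

>>> jog_arm:
  rows:
    - [[0,0,0.005],[0,0,0]]
    - [[0,0,0.005],[0,0,0]]
    - [[0,0,-0.05],[0,0,0]]
    - [[0,0,-0.2],[0,0,0]]
    - [[0,0,-0.4],[0,0,0]]

```text
t: 12.9
tool_pos: [0.4934, 0.0421, 0.126]
orientation: [-3.114, -0.412, 0.006]
force: [0.8, -0.9, -0.0]
opening: 0.0004
gripper_force: 0.0
```

>>> jog_arm:
  rows:
    - [[0,0,-0.15],[0,0,0]]
    - [[0,0,-0.35],[0,0,0]]
    - [[0,0,-0.45],[0,0,0]]
    - [[0,0,-0.45],[0,0,0]]
    - [[0,0,-0.45],[0,0,0]]

```text
t: 13.4
tool_pos: [0.4953, 0.0421, 0.2168]
orientation: [3.114, 0.412, 0.001]
force: [-0.2, 0.4, -0.1]
opening: 0.0002
gripper_force: 0.0
```

```bash
python3 - <<'E'
from plant import imaging
import cv2
c=imaging.read_camera("side")["frame"]
cv2.imwrite("pics/aft3.png",cv2.resize(c[120:290,220:400,::-1],None,fx=3.5,fy=3.5))
E
```

```text
(no output)
```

View pics/aft3.png

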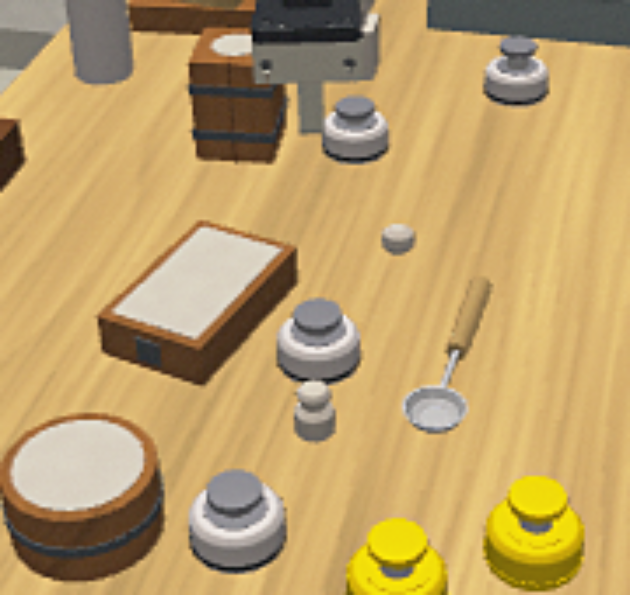

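The three caps at (355,108), (318,315) and (236,490) are down, and the spare's at (518,47) is up. Nothing has moved and the arm is clear.

```bash
python3 -c "
from plant import robot
print(robot.close_job())"
```

```text
the job is handed in; nothing more can be done
None
```

I pressed the tall, round and long moulds' timers fully down in that order, left the spare up with nothing visibly moved, and handed the job in; no verdict came back.

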